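# Hook up the drop guard of a bench punch and feed the tube to the stop

### The arm

A 6-joint arm with a two-finger parallel gripper is mounted at the origin on the work surface; the furniture and walls round the work are solid. World frame = base frame: x ahead of the robot, y to its left, z up, the work surface at z = 0. Lengths are in m, angles in rad, forces in N, time in s.
With the tool pointing down it reaches from about 0.325 to 0.9 m from the base axis. Payload 6.1 kg.
Tool frame: the origin (TCP) lies midway between the tips of the shut fingers; the grasp point (between the pads) lies r.grip_depth behind it (r.grip_depth is the distance from the TCP to the grasp point, in m); z points along the fingers, x is the direction in which the jaws open and shut, and the axes are right-handed (so a half turn about z gives the same grasp; the last joint's range is limited). The gripper opens to 87 mm and grips with 3 to 60 N. Pads are 19 mm wide; open, the fingers measure 117 mm over their backs; the gripper's body (75 mm by 190 mm) begins 51 mm behind the grasp point.
Start: joints at [-1.415, 0.22, 1.526, -0, 1.395, -0.126], TCP at [0.174, -0.6, 0.223] pointing down, gripper open.
Joint ranges: [-2.98, 2.98], [-0.91, 2.08], [0.09, 2.57], [-1.24, 4.39], [0.2, 2.65], [-2.68, 2.68]. Speed limits (rad/s): [2.57, 2.57, 3.01, 3.14, 3.14, 3.14].

### API

Orientations are given as a 3x3 rotation matrix whose columns are the frame's x, y, z axes.
In Python, from workcell import r gives the robot as it stands.
- The arm moves only by the tool send_rows, never from a script. Its arguments are lists of equal length, an entry for each row: "translation": the shift along the tool's x, y, z in cm, a list of three; "angular": the turn, a rotation vector about the tool's x, y, z in rad, a list of three; "jaw": the closure, from 0 (fully open) to 1 (shut). A call has 1 to 20 rows; each row is the pose to reach, as a shift and turn from the pose measured when the call began, along the tool's axes at that moment; what a row does not reach only later rows make up. A row lasts 1/8 s, in which the tool goes at most 62.5 mm and 10.7 degrees, less where a joint would pass 70% of its speed; a pose out of reach is approached as far as the arm can. A call with a gripper value outside its range is refused whole. The fingers move at their own pace and stop on an object; "force" is the grip in N (left out, the last holds). Time passes only in rows, so rows that repeat a pose let the fingers close. It gives the time, the measured TCP pose, the force and the opening at its end, in the units of the state.
- r.sense(): the state, without advancing time (a new reading comes with each control period).
- r.snapshot(name): name is "scene" or "side" or "wrist"; returns a dict with "img" (384x512x3 uint8, red, green, blue), "z_map" (384x512 float32, m along the optical axis (not along the pixel's ray), 0 where there is no reading), "camera_matrix" (3x3 intrinsics, pixels), "R" (3x3) and "t" (3): a world point X has camera coordinates R X + t. Camera axes: x right, y down, z forward; pixel columns grow to the right and rows downward; lengths in m; the calibration is good to about 2 mm. The wrist camera is an equidistant fisheye: a pixel r from the principal point sees the ray r / f radians off the axis. A picture is of the moment at which its call begins.
- r.finish_job(): hands the job in, once; it reports no verdict.
The state is a dict: "time": time; "qpos": joint angles; "joint_velocities": joint speeds; "joint_torque": joint torques, N m; "eef_pos": TCP position; "tool_rot": TCP orientation; "wrist_force": force on the tool from outside, world axes, zero at the start; "wrist_torque": the same for the moment, N m; "gripper_width": finger opening in m.
Only numpy, scipy, OpenCV 4.12 (cv2) and the standard library are available. Lean on these libraries where they do the work, as an engineer would, in place of code of your own. Each camera call takes 0.05 s, during which the arm holds its last target.

### The job

Raise the yellow drop guard of the blue bench punch and hook its slotted bar (the one with the red loop for a handle) on the stud, so that the guard hangs up by itself. Then push the steel tube along the bed, under the guard, until its end is against the stop. Leave the guard hanging, and leave the nut, the teal box and the roll of tape where they are.

Things in the scene. Friction and masses are not known exactly. Their poses are not given: they have to be found in the camera images.
- press: Blue bench punch, fixed. Origin under it on the board (z 38 mm); its x points away from the robot, y along the feed. Bed top z=28, x +-25, y -257..47; fences x +-16.5..23.5, top z=38, y -252..-37. Columns x +-30..54, y +-20; top z=175; round housing to z=191. Guard plate x +-45, y -31..-25, its lower edge z=40 when down. All mm.
- guard (a joint): Height of the yellow guard plate (m): 0 is down, 0.070 the upper stop. It weighs about 0.5 kg with its bar and falls when let go. Hung on the stud it reads about 0.045. Down, it blocks the tube.
- hold_bar (a joint): Lean of the slotted bar (rad) about a pin on the guard at press (-66, 0, 36 mm + guard height), axis along press x: 0 upright, positive leans to press +y (the robot's left). Light friction. Hung on the stud it reads about 0.27.
- stud (a point): Fixed stud, 10 mm thick, along press x, at press (-66, 0, 161) mm, in the bar's slot. Bar frame (mm from its pin; v to +y, w up the bar): slot v -8..8, w 45..132; at its foot it opens to v -29 between w 45 and 70; pocket v -29..-13 goes up to w 82. So lift the guard 61-70 mm, lean the bar about 0.35 rad keeping that lift, then lower: the stud goes up into the pocket.
- pocket (a point): Centre of the stud when it sits in the pocket: v -21, w 77 mm on the bar (6 mm plate, aluminium).
- handle_rail (a point): Middle of the top rail of the bar's red loop: a 10 mm round rod along press y at upright, 195 mm up the bar from its pin and 19 mm nearer the robot than the bar. The loop's inner window is 56 mm wide (side posts at v +-33) and 48 mm high, open front to back.
- stop_face (a point): Centre of the stop's face, at press (0, 5, 40.5) mm; it faces press -y. The tube's leading end must come against it.
- workpiece: Grey square tube, 25 x 120 x 25 mm, 0.13 to 0.25 kg, lying along its own y in the channel on the bed (33 mm wide, walls 10 mm high); origin at the centre of its underside. Home: its origin is at press y = -55 mm.
- hex_nut: Brown hex nut, 28 mm wide, 18 mm high, on the board beside the infeed on the robot's side; origin under its centre. Bystander.
- teal_box: Small teal box 50 x 75 x 35 mm on the board; origin under its centre. Bystander.
- masking_tape: Roll of tan masking tape, 96 mm across, 25 mm high, on the board; origin under its centre. Bystander.

How it is judged:
On the way, in this order (a step that is already met when the one before it is completed fails the run):
1. the guard hangs on the stud by its bar, nothing of the robot touching it (distance between pocket and stud below 0.006 m and value of joint guard above 0.038 m and value of joint hold_bar above 0.15 rad and contact force between each of the fingers, the arm and press below 0.3 N), for 0.3 s.
2. the tube's end is against the stop (y of workpiece in the frame of press above -0.059 m and value of joint guard above 0.038 m), for 0.2 s.
At the end, for the whole second after the job is handed in: The guard hangs by its bar with the stud in the pocket (within 6 mm), about 45 mm up; the tube lies flat in the channel, its end within 4 mm of the stop, at rest (all of step 2 and distance between pocket and stud below 0.006 m and value of joint hold_bar above 0.15 rad and y of workpiece in the frame of press below -0.05 m and z of workpiece in the frame of press between 0.024 and 0.033 m and angle between the y axis of workpiece and the y axis of press, either way round below 0.1 rad and linear speed of workpiece below 0.02 m/s); the robot touches nothing.
It fails at once if the nut, the teal box or the tape was shifted more than 25 mm (distance of any of hex_nut, teal_box, masking_tape from where it was at the start of the episode above 0.025 m).
It also fails if it takes over 58 s, if anything falls off the work surface, if the arm or the gripper's body presses on something with over 40 N, if the wrist force passes 120 N, or if a joint passes its speed limit or range.

## Working session

There is one attempt and no reset: what is moved stays moved. The work goes in short steps, Python scripts to look and compute and a tool call to move; the robot and the scene stay as the last step left them, time stands still between calls to the robot, and variables do not carry over. Pictures are saved under pics/ and viewed, and the job is handed in when it is done.

Besides the shell and the picture viewer there is one more tool, called after ">>>" by a JSON object that holds its "method" and its "body". send_rows: Moves the arm, as the interface text tells. Its arguments: {"type":"object","properties":{"translation":{"type":"array"},"angular":{"type":"array"},"jaw":{"type":"array"},"force":{"type":"number"}},"required":["translation","angular","jaw"]}

```bash
ls; mkdir -p pics; python3 - <<'E'
from workcell import r
import cv2,numpy as np,pickle
d={}
for n in ["scene","side"]:
    s=r.snapshot(n); d[n]=s
    cv2.imwrite(f"pics/{n}0.png",cv2.resize(s["img"][:,:,::-1],(768,576)))
    print(n,s["camera_matrix"].tolist(),np.round(s["R"],3).tolist(),np.round(s["t"],3))
pickle.dump(d,open("d0.pkl","wb"))
print(r.sense(),r.grip_depth)
E
```

```text
pics
scene [[434.39378743612644, 0.0, 258.60886479108916], [0.0, 434.39378743612644, 191.6256382154282], [0.0, 0.0, 1.0]] [[-0.474, -0.88, 0.007], [-0.408, 0.213, -0.888], [0.78, -0.424, -0.46]] [0.243 0.349 0.992]
side [[406.94060242660777, 0.0, 260.2048964952866], [0.0, 406.94060242660777, 189.3749930462029], [0.0, 0.0, 1.0]] [[0.586, 0.81, 0.005], [0.367, -0.26, -0.893], [-0.722, 0.525, -0.45]] [-0.305  0.018  1.616]
{'time': 0.1, 'qpos': array([-1.41505288e+00,  2.21170220e-01,  1.52747079e+00, -1.30020541e-05,
        1.39469974e+00, -1.26086159e-01]), 'joint_velocities': array([-0.0005053 , -0.00248454, -0.00247382, -0.0013107 ,  0.00111835,
       -0.00018987]), 'joint_torque': array([ 7.34393393e-05, -4.95946491e+01, -3.88519907e+01,  7.01913633e-02,
        5.15636976e-02, -5.39128166e-05]), 'eef_pos': array([ 0.17373558, -0.59979628,  0.22154614]), 'tool_rot': array([[ 2.78115493e-01, -9.60547600e-01, -2.83801059e-04],
       [-9.60546073e-01, -2.78115561e-01,  1.72495111e-03],
       [-1.73582714e-03, -2.07131636e-04, -9.99998472e-01]]), 'wrist_force': array([ 0.81744017, -0.10158151,  0.45902299]), 'wrist_torque': array([ 0.00649021,  0.00959142, -0.02494332]), 'gripper_width': 0.08719508710122446} 0.0187
```

View pics/scene0.png

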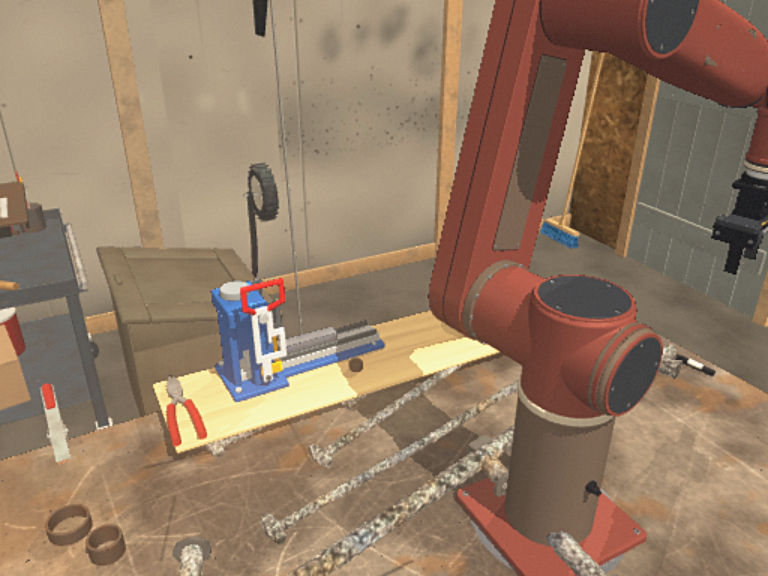

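View pics/side0.png

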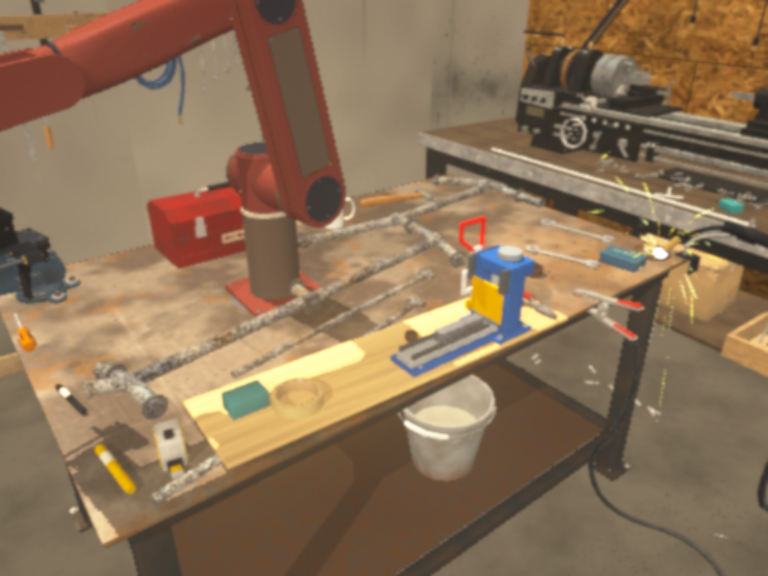

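```bash
cat > h.py <<'E'
import numpy as np,cv2
def cloud(s):
    K=s["camera_matrix"];z=s["z_map"];v,u=np.mgrid[:384,:512]
    P=np.stack([(u-K[0,2])/K[0,0]*z,(v-K[1,2])/K[1,1]*z,z],-1)
    return (P-s["t"])@s["R"]
def masks(s):
    h=cv2.cvtColor(s["img"],cv2.COLOR_RGB2HSV);H,S,V=[h[...,i].astype(int) for i in range(3)]
    return dict(red=((H<6)|(H>174))&(S>190)&(V>120),blue=(H>105)&(H<125)&(S>140),yellow=(H>20)&(H<30)&(S>210)&(V>150))
E
python3 - <<'E'
import pickle,cv2,numpy as np
from h import *
d=pickle.load(open("d0.pkl","rb"))
for n,(a,b,c,e) in dict(scene=(180,90,260,280),side=(240,130,370,260)).items():
    s=d[n];im=s["img"][b:e,a:c,::-1];cv2.imwrite(f"pics/{n}_crop0.png",cv2.resize(s["img"][ (170 if n=="scene" else 130):(280 if n=="scene" else 260),(130 if n=="scene" else 240):(270 if n=="scene" else 370),::-1],None,fx=4.5,fy=4.5,interpolation=cv2.INTER_CUBIC))
    P=cloud(s);m=masks(s)
    reg=(P[...,0]>.3)&(P[...,0]<.9)&(P[...,1]>-.3)&(P[...,1]<.6)&(P[...,2]>.03)&(s["z_map"]>0)
    for k in m:
        q=P[m[k]&reg]; print(n,k,len(q), np.percentile(q,[1,50,99],axis=0).round(3).tolist() if len(q) else '')
    q=P[m["blue"]&reg]
    # z histogram
    print(np.histogram(P[reg][:,2],bins=np.arange(.03,.3,.01))[0])
    t=P[reg&(abs(P[...,2]-.229)<.006)];print("top",len(t),t.mean(0),t.min(0),t.max(0))
    q=P[m["blue"]&reg]; 
    for z0,z1 in((.03,.05),(.06,.2),(.208,.218)):
        w=q[(q[:,2]>z0)&(q[:,2]<z1)][:,:2].astype(np.float32)
        if len(w)>5: print(z0,cv2.minAreaRect(w))
E
```

```text
scene red 230 [[0.377, 0.249, 0.042], [0.426, 0.285, 0.251], [0.47, 0.462, 0.275]]
scene blue 196 [[0.457, 0.163, 0.041], [0.49, 0.313, 0.213], [0.56, 0.342, 0.216]]
scene yellow 12 [[0.451, 0.256, 0.077], [0.454, 0.265, 0.083], [0.456, 0.271, 0.093]]
[5365 1637 1065  433  442  262  294   89  154  139  116   94  106  135
  103  103  151  136  389  138   80   29   26   56   80    0]
top 182 [0.50102857 0.30736962 0.22895899] [0.42284173 0.24895886 0.22308539] [0.54873214 0.33525383 0.23488455]
0.03 ((0.47987163066864014, 0.17795419692993164), (0.005128700751811266, 0.07400144636631012), 3.0438268184661865)
0.06 ((0.45914608240127563, 0.28476467728614807), (0.008519202470779419, 0.034891556948423386), 5.0175018310546875)
0.208 ((0.5107182860374451, 0.3050432801246643), (0.10653001815080643, 0.0711752399802208), 2.084670305252075)
side red 112 [[0.427, 0.244, 0.05], [0.435, 0.287, 0.252], [0.465, 0.451, 0.274]]
side blue 156 [[0.472, 0.265, 0.207], [0.529, 0.281, 0.212], [0.57, 0.329, 0.214]]
side yellow 417 [[0.461, 0.252, 0.084], [0.516, 0.256, 0.121], [0.56, 0.26, 0.161]]
[5480  964  614  686  551  286  164  104  110   99  111  110  125  136
   86  116  127  164  278  137   23   16   17   34   28    0]
top 130 [0.5065252  0.29848485 0.22769506] [0.42614371 0.24637439 0.22303112] [0.55074073 0.331027   0.23431105]
0.208 ((0.5190626382827759, 0.29746049642562866), (0.10211210697889328, 0.06846971809864044), 2.70341157913208)
```

View pics/scene_crop0.png

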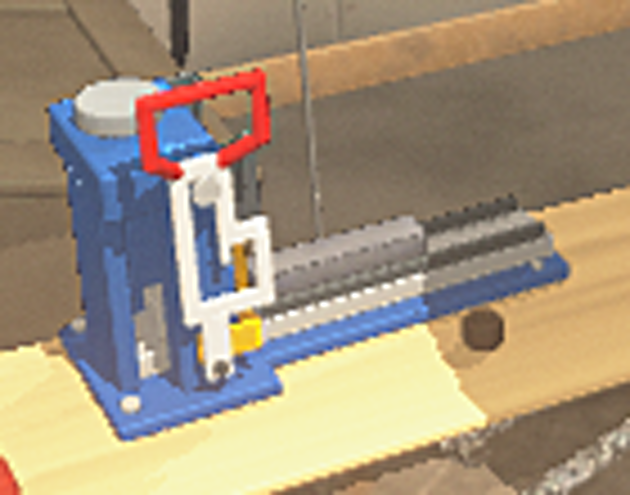

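View pics/side_crop0.png

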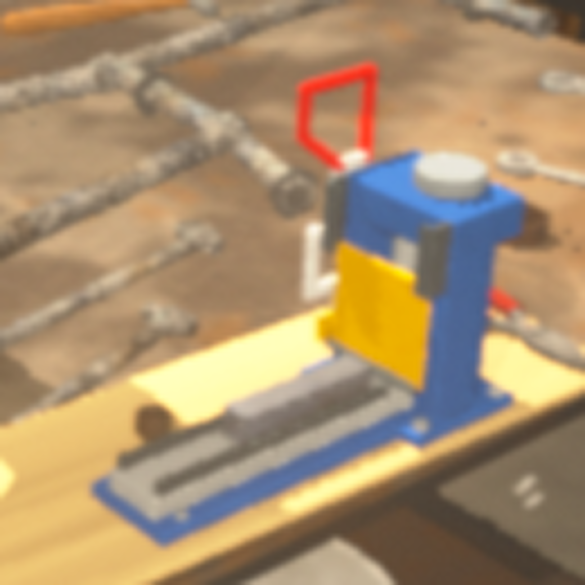

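```bash
python3 - <<'E'
import pickle,cv2,numpy as np
from h import *
d=pickle.load(open("d0.pkl","rb"))
for n in d:
    s=d[n];P=cloud(s);m=masks(s)
    reg=(P[...,0]>.36)&(P[...,0]<.62)&(P[...,1]>-.0)&(P[...,1]<.4)&(P[...,2]>.05)&(s["z_map"]>0)
    h=cv2.cvtColor(s["img"],cv2.COLOR_RGB2HSV)
    t=reg&(h[...,1]<70)&(P[...,2]>.224)&(P[...,2]<.236)&(P[...,0]>.47)
    q=P[t];print(n,"housing",len(q),cv2.minEnclosingCircle(q[:,:2].astype(np.float32)),q.mean(0).round(4))
    q=P[m["yellow"]&reg&(P[...,2]>.06)&(P[...,0]>.48)]
    if len(q)>20:
        a=np.polyfit(q[:,0],q[:,1],1);print("yellow y=ax+b",a,'yaw from plane',np.arctan(a[0]),np.percentile(q,[0,2,98,100],axis=0).round(4).tolist())
    q=P[m["red"]&reg&(P[...,2]>.2)&(P[...,0]<.45)]
    print("red",len(q),np.percentile(q,[0,5,50,95,100],axis=0).round(4).tolist())
    q=q[np.abs(q[:,0]-np.median(q[:,0]))<.02]
    print(" x vs y fit",np.polyfit(q[:,1],q[:,0],1))
    for y0 in np.arange(.245,.325,.008):
        w=q[(q[:,1]>=y0)&(q[:,1]<y0+.008)]
        if len(w): print("  y",y0.round(3),"z",w[:,2].min().round(4),w[:,2].max().round(4),len(w),w[:,0].mean().round(4))
    b=P[m["blue"]&reg&(P[...,2]>.205)&(P[...,2]<.222)]
    if len(b):
        bb=b[:,:2].astype(np.float32);print("bluetop",cv2.minAreaRect(bb),cv2.boxPoints(cv2.minAreaRect(bb)).round(3).tolist())
E
```

```text
scene housing 134 ((0.5226187109947205, 0.31161415576934814), 0.026678169146180153) [0.5211 0.3138 0.2292]
red 206 [[0.4209, 0.2483, 0.2117], [0.4226, 0.251, 0.2197], [0.4266, 0.2746, 0.2576], [0.4406, 0.3209, 0.274], [0.4472, 0.3226, 0.2759]]
 x vs y fit [-0.05445325  0.4434895 ]
  y 0.245 z 0.2296 0.275 23 0.4273
  y 0.253 z 0.223 0.2747 45 0.4278
  y 0.261 z 0.2161 0.2738 21 0.4346
  y 0.269 z 0.2122 0.2748 14 0.4332
  y 0.277 z 0.2665 0.2741 11 0.4266
  y 0.285 z 0.2668 0.2744 8 0.426
  y 0.293 z 0.2117 0.2759 9 0.4273
  y 0.301 z 0.2177 0.2753 15 0.4302
  y 0.309 z 0.2226 0.2737 22 0.4262
  y 0.317 z 0.2317 0.2732 36 0.4245
bluetop ((0.5107182860374451, 0.3050432801246643), (0.10653001815080643, 0.0711752399802208), 2.084670305252075) [[0.4560000002384186, 0.33899998664855957], [0.45899999141693115, 0.2680000066757202], [0.5649999976158142, 0.2709999978542328], [0.5630000233650208, 0.34299999475479126]]
side housing 93 ((0.5242795348167419, 0.3058127462863922), 0.027188781648874283) [0.5281 0.3052 0.2276]
yellow y=ax+b [0.02492632 0.24330856] yaw from plane 0.024921157386340733 
[... 215 characters left out ...]
0.449, 0.3202, 0.2739]]
 x vs y fit [-0.04812719  0.44882266]
  y 0.245 z 0.2248 0.2728 24 0.4352
  y 0.253 z 0.2188 0.2732 10 0.4376
  y 0.261 z 0.2127 0.273 10 0.4404
  y 0.269 z 0.2683 0.2737 5 0.4338
  y 0.277 z 0.2692 0.2725 4 0.435
  y 0.285 z 0.266 0.2728 5 0.4311
  y 0.293 z 0.2209 0.2739 6 0.4347
  y 0.301 z 0.2175 0.2727 12 0.4391
  y 0.309 z 0.2242 0.2721 26 0.4325
  y 0.317 z 0.2375 0.2524 5 0.4304
bluetop ((0.5190626382827759, 0.29746049642562866), (0.10211210697889328, 0.06846971809864044), 2.70341157913208) [[0.4659999907016754, 0.32899999618530273], [0.4699999988079071, 0.26100000739097595], [0.5720000267028809, 0.26600000262260437], [0.5680000185966492, 0.33399999141693115]]
```

```bash
cat >> h.py <<'E'
from scipy.spatial.transform import Rotation as Ro
ORG=np.array([.515,.287,.038]);YAW=.04
def pr(p): # press mm -> world
    return ORG+Ro.from_euler('z',YAW).apply(np.array(p)/1000.)
def toolR(lean=0):
    # x along press x, z down, y=-press y ; lean: top to +y => rotate about press x by -lean
    Rp=Ro.from_euler('z',YAW)
    return (Rp*Ro.from_rotvec([-lean,0,0])*Ro.from_matrix(np.diag([1,-1,-1]))).as_matrix()
def rel(s,pos,R):
    T=s["tool_rot"]
    return (T.T@(np.array(pos)-s["eef_pos"])*100).round(2).tolist(), Ro.from_matrix(T.T@R).as_rotvec().round(4).tolist()
E
python3 - <<'E'
from workcell import r
from h import *
s=r.sense()
print(rel(s,[.45,-.2,.36],toolR()),rel(s,[.431,.287,.36],toolR()),pr([-85,0,231]))
E
```

```text
([-30.74, -37.66, -13.78], [-0.0013, 0.0013, -1.329]) ([-78.05, -49.38, -13.7], [-0.0013, 0.0013, -1.329]) [0.43006799 0.28360091 0.269     ]
```

>>> {"method": "send_rows", "body": {"translation": [[-30.7,-37.7,-13.8],[-30.7,-37.7,-13.8],[-30.7,-37.7,-13.8],[-30.7,-37.7,-13.8],[-30.7,-37.7,-13.8],[-30.7,-37.7,-13.8],[-30.7,-37.7,-13.8],[-78,-49.4,-13.7],[-78,-49.4,-13.7],[-78,-49.4,-13.7],[-78,-49.4,-13.7],[-78,-49.4,-13.7],[-78,-49.4,-13.7],[-78,-49.4,-13.7],[-78,-49.4,-13.7],[-78,-49.4,-13.7],[-78,-49.4,-13.7],[-78,-49.4,-13.7],[-78,-49.4,-13.7]], "angular": [[0,0,-0.15],[0,0,-0.3],[0,0,-0.45],[0,0,-0.6],[0,0,-0.75],[0,0,-0.9],[0,0,-1.05],[0,0,-1.2],[0,0,-1.329],[0,0,-1.329],[0,0,-1.329],[0,0,-1.329],[0,0,-1.329],[0,0,-1.329],[0,0,-1.329],[0,0,-1.329],[0,0,-1.329],[0,0,-1.329],[0,0,-1.329]], "jaw": [0.3,0.3,0.3,0.3,0.3,0.3,0.3,0.3,0.3,0.3,0.3,0.3,0.3,0.3,0.3,0.3,0.3,0.3,0.3], "force": 45}}

```text
time: 2.48
eef_pos: [0.4315, 0.2854, 0.36]
tool_rot: [[0.999, 0.038, -0.0], [0.038, -0.999, 0.001], [-0.0, -0.001, -1.0]]
wrist_force: [-0.0, 0.3, 1.1]
gripper_width: 0.0608
```

```bash
python3 - <<'E'
from workcell import r
from h import *
s=r.sense()
for n in ("scene","side","wrist"):
    w=r.snapshot(n); im=w["img"][:,:,::-1]
    im=im[130:290,130:300] if n=="scene" else im[90:260,240:390] if n=="side" else im
    cv2.imwrite(f"pics/{n}1.png",cv2.resize(im,None,fx=1.5 if n=="wrist" else 3.4,fy=1.5 if n=="wrist" else 3.4,interpolation=cv2.INTER_CUBIC))
    if n=="wrist":
        K=w["camera_matrix"];m=masks(w)["red"].astype(np.uint8)
        k,l,st,c=cv2.connectedComponentsWithStats(m)
        for i in range(1,k):
            if st[i,4]>60: print(st[i],c[i].round(1))
        v,u=np.nonzero(m); 
        def ray(u,v):
            dx,dy=u-K[0,2],v-K[1,2];rr=np.hypot(dx,dy);th=rr/K[0,0]
            dd=np.stack([np.sin(th)*dx/rr,np.sin(th)*dy/rr,np.cos(th)],-1)@w["R"]
            return dd
        o=-w["R"].T@w["t"]; dd=ray(u,v); Q=o+dd*((.269-o[2])/dd[:,2])[:,None]
        print("cam",o, np.percentile(Q,[1,25,50,75,99],axis=0).round(4))
        for y0 in np.arange(.24,.33,.01):
            q=Q[(Q[:,1]>y0)&(Q[:,1]<y0+.01)]
            if len(q): print(y0,len(q),q[:,0].min(),q[:,0].max())
p=pr([-85,0,231]); print(rel(s,[p[0],p[1],.269-r.grip_depth],toolR()))
E
```

```text
[225  42  63  17 491] [255.3  48.8]
[222  67  64  10 498] [253.8  72. ]
[ 246  147   28   86 1139] [254.4 188.2]
cam [0.42801135 0.35187774 0.52145088] [[0.4022 0.2502 0.269 ]
 [0.4249 0.2839 0.269 ]
 [0.43   0.3193 0.269 ]
 [0.437  0.3923 0.269 ]
 [0.4527 0.4145 0.269 ]]
0.24 20 0.4264277882543301 0.4328520909350037
0.25 102 0.4252218295648709 0.4337260389424756
0.26 120 0.42490146962625525 0.43742273971327206
0.27 204 0.42461159327419085 0.44404188398773875
0.28 175 0.42429337867859945 0.4473353393112218
0.29000000000000004 97 0.42394600805617527 0.43278367029683523
0.30000000000000004 135 0.42362645453097697 0.44698626559006394
0.31000000000000005 221 0.4233049520937511 0.4468524950868571
0.32000000000000006 65 0.4240693911425114 0.43522053227658447
([-0.15, 0.19, 10.97], [-0.0014, 0.0002, -0.0016])
```

View pics/wrist1.png

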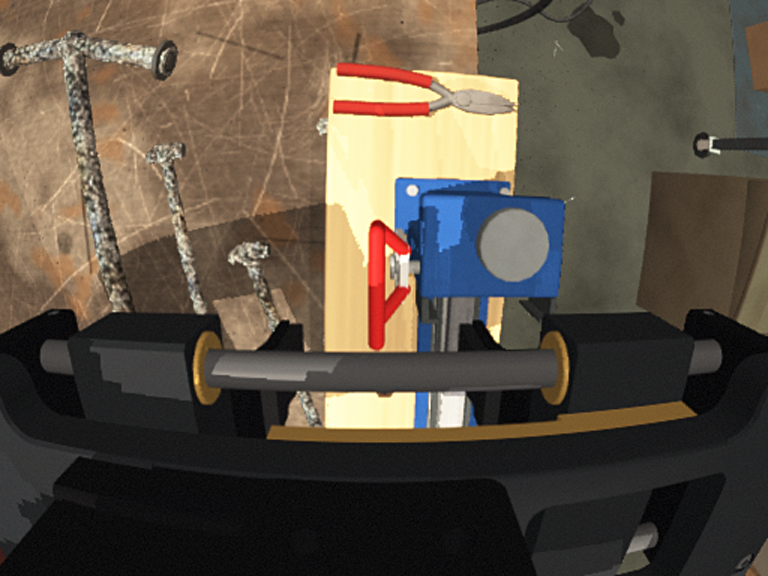

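View pics/side1.png

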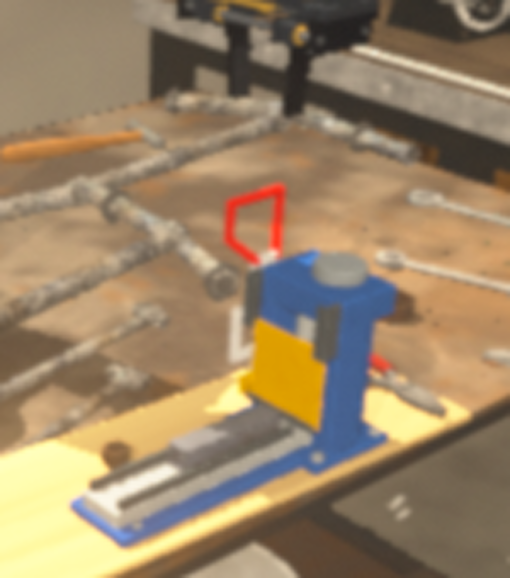

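>>> {"method": "send_rows", "body": {"translation": [[-0.2,0,5],[-0.2,0,8],[-0.2,0,11],[-0.2,0,11],[-0.2,0,11],[-0.2,0,11],[-0.2,0,11],[-0.2,0,11],[-0.2,0,11],[-0.2,0,11]], "angular": [[0,0,0],[0,0,0],[0,0,0],[0,0,0],[0,0,0],[0,0,0],[0,0,0],[0,0,0],[0,0,0],[0,0,0]], "jaw": [0.3,0.3,0.3,0.3,1,1,1,1,1,1], "force": 45}}

```text
time: 3.88
eef_pos: [0.4293, 0.2858, 0.2502]
tool_rot: [[0.999, 0.038, -0.001], [0.038, -0.999, 0.002], [-0.001, -0.002, -1.0]]
wrist_force: [-6.0, -0.3, 2.9]
gripper_width: 0.0091
```

```bash
python3 - <<'E'
from workcell import r
from h import *
s=r.sense();print(s["gripper_width"],s["eef_pos"],s["wrist_force"])
for n in ("scene","side"):
    w=r.snapshot(n); im=w["img"][:,:,::-1]
    im=im[130:290,130:300] if n=="scene" else im[90:260,240:390]
    cv2.imwrite(f"pics/{n}2.png",cv2.resize(im,None,fx=3.4,fy=3.4,interpolation=cv2.INTER_CUBIC))
E
```

```text
0.009084008083793716 [0.42932119 0.28577087 0.25019645] [-6.0359692  -0.3046568   2.87251898]
```

View pics/scene2.png

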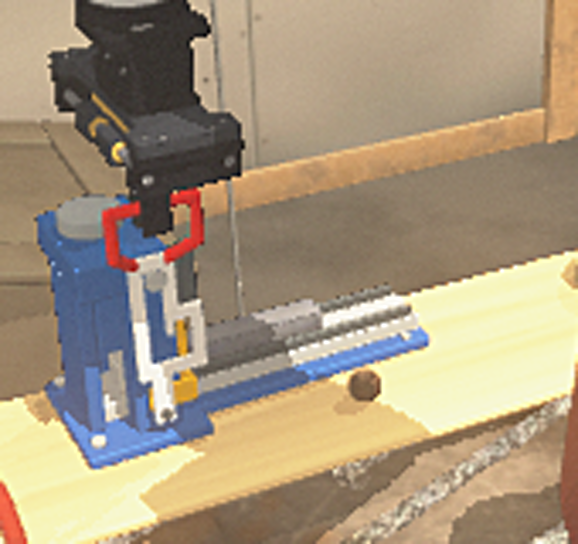

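>>> {"method": "send_rows", "body": {"translation": [[0,0,-1],[0,0,-2],[0,0,-3],[0,0,-4],[0,0,-5],[0,0,-6],[0,0,-6.5],[0,0,-6.5],[0,0,-6.5]], "angular": [[0,0,0],[0,0,0],[0,0,0],[0,0,0],[0,0,0],[0,0,0],[0,0,0],[0,0,0],[0,0,0]], "jaw": [1,1,1,1,1,1,1,1,1]}}

```text
time: 5.1
eef_pos: [0.4292, 0.2857, 0.315]
tool_rot: [[0.999, 0.038, -0.001], [0.038, -0.999, 0.002], [-0.001, -0.002, -1.0]]
wrist_force: [-0.6, 0.6, -4.2]
gripper_width: 0.0088
```

```bash
cat > look.py <<'E'
import sys
from workcell import r
from h import *
k=sys.argv[1]
s=r.sense();print(s["time"],s["gripper_width"],s["eef_pos"],s["wrist_force"])
for n in ("scene","side"):
    w=r.snapshot(n); im=w["img"][:,:,::-1]
    im=im[120:280,130:300] if n=="scene" else im[80:250,240:390]
    cv2.imwrite(f"pics/{n}{k}.png",cv2.resize(im,None,fx=3.4,fy=3.4,interpolation=cv2.INTER_CUBIC))
    P=cloud(w);m=masks(w)
    q=P[m["red"]&(P[...,2]>.19)&(P[...,0]<.47)&(P[...,0]>.38)&(P[...,1]>.15)];print(n,"red",np.percentile(q,[0,50,100],axis=0).round(3).tolist())
    q=P[m["yellow"]&(P[...,2]>.06)&(P[...,0]>.48)&(P[...,0]<.6)]
    if len(q): print("yellow",np.percentile(q,[2,98],axis=0).round(3).tolist())
E
python3 look.py 3
```

```text
5.1 0.008790178597265264 [0.42916695 0.28566659 0.3149517 ] [-0.581282    0.62276254 -4.21398092]
scene red [[0.42, 0.248, 0.276], [0.426, 0.271, 0.317], [0.446, 0.323, 0.339]]
side red [[0.425, 0.245, 0.279], [0.435, 0.267, 0.313], [0.45, 0.32, 0.339]]
yellow [[0.481, 0.253, 0.151], [0.555, 0.26, 0.225]]
```

View pics/scene3.png

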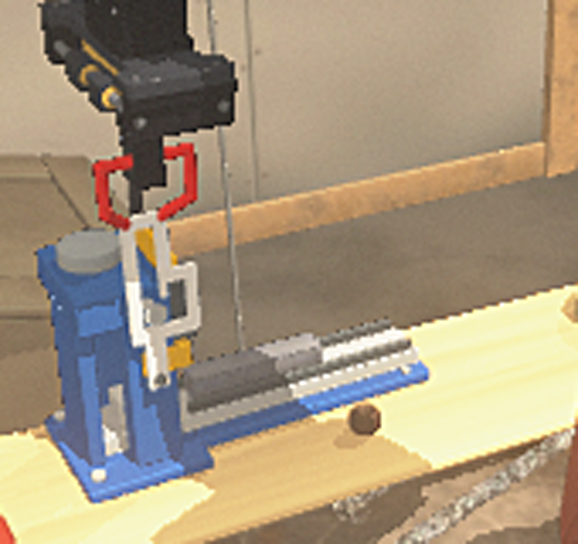

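```bash
python3 - <<'E'
from workcell import r
from h import *
s=r.sense();T=s["tool_rot"];gd=r.grip_depth
Rp=Ro.from_euler('z',YAW)
g0=s["eef_pos"]-gd*T[:,2]
def tgt(th,g):
    dp=Rp.apply([0,.195*np.sin(th),.195*(np.cos(th)-1)+(g-.065)])
    R=(Rp*Ro.from_rotvec([-th,0,0])*Rp.inv()).as_matrix()@T
    return rel(s,g0+dp+gd*R[:,2],R)
for th,g in [(.06,.065),(.12,.065),(.18,.065),(.24,.065),(.30,.065),(.36,.065),(.34,.0615),(.32,.058),(.30,.053),(.28,.048),(.268,.0455)]: print(th,g,tgt(th,g))
E
```

```text
0.06 0.065 ([-0.0, -1.06, 0.03], [-0.06, 0.0001, 0.0001])
0.12 0.065 ([-0.0, -2.11, 0.13], [-0.12, 0.0002, 0.0001])
0.18 0.065 ([-0.0, -3.16, 0.29], [-0.18, 0.0003, 0.0002])
0.24 0.065 ([-0.01, -4.19, 0.51], [-0.24, 0.0004, 0.0003])
0.3 0.065 ([-0.01, -5.21, 0.8], [-0.3, 0.0005, 0.0004])
0.36 0.065 ([-0.01, -6.21, 1.14], [-0.36, 0.0006, 0.0004])
0.34 0.0615 ([-0.01, -5.88, 1.37], [-0.34, 0.0005, 0.0004])
0.32 0.058 ([-0.01, -5.54, 1.61], [-0.32, 0.0005, 0.0004])
0.3 0.053 ([-0.01, -5.21, 2.0], [-0.3, 0.0005, 0.0004])
0.28 0.048 ([-0.0, -4.87, 2.4], [-0.28, 0.0004, 0.0003])
0.268 0.0455 ([-0.0, -4.66, 2.59], [-0.268, 0.0004, 0.0003])
```

>>> {"method": "send_rows", "body": {"translation": [[0,-1.06,0.03],[0,-2.11,0.13],[0,-3.16,0.29],[0,-4.19,0.51],[0,-5.21,0.8],[0,-6.21,1.14],[0,-6.21,1.14],[0,-6.21,1.14]], "angular": [[-0.06,0,0],[-0.12,0,0],[-0.18,0,0],[-0.24,0,0],[-0.3,0,0],[-0.36,0,0],[-0.36,0,0],[-0.36,0,0]], "jaw": [1,1,1,1,1,1,1,1]}}

```text
time: 6.2
eef_pos: [0.4271, 0.3474, 0.3035]
tool_rot: [[0.999, 0.036, 0.012], [0.038, -0.936, -0.35], [-0.001, 0.35, -0.937]]
wrist_force: [2.5, -1.5, -5.0]
gripper_width: 0.0084
```

```bash
python3 look.py 4
```

```text
6.2 0.008390179729162277 [0.42711561 0.3473806  0.30348889] [ 2.49960085 -1.52328879 -4.97510938]
scene red [[0.418, 0.308, 0.264], [0.425, 0.344, 0.308], [0.444, 0.389, 0.338]]
yellow [[0.487, 0.257, 0.226], [0.527, 0.263, 0.23]]
side red [[0.425, 0.304, 0.27], [0.433, 0.32, 0.303], [0.45, 0.38, 0.336]]
yellow [[0.481, 0.252, 0.152], [0.554, 0.259, 0.227]]
```

View pics/scene4.png

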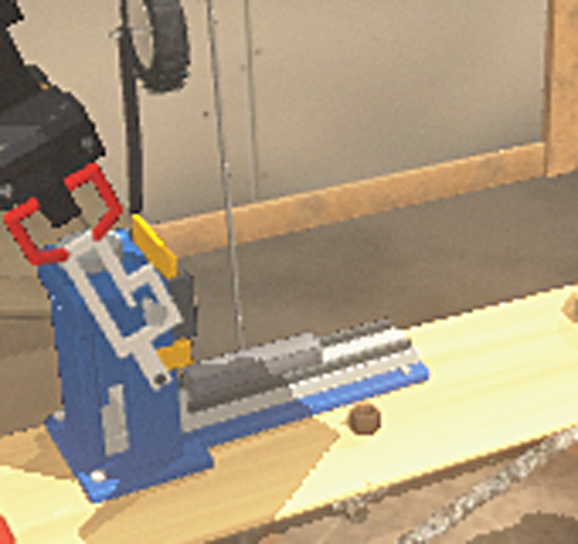

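```bash
python3 - <<'E'
from workcell import r
from h import *
s=r.sense();T=s["tool_rot"];gd=r.grip_depth
Rp=Ro.from_euler('z',YAW)
g0=s["eef_pos"]-gd*T[:,2]
a=.358
def tgt(th,g):
    dp=Rp.apply([0,.195*(np.sin(th)-np.sin(a)),.195*(np.cos(th)-np.cos(a))+(g-.065)])
    R=(Rp*Ro.from_rotvec([a-th,0,0])*Rp.inv()).as_matrix()@T
    return rel(s,g0+dp+gd*R[:,2],R)
for g in [.062,.059,.056,.053,.05,.0475,.0455]:
    th=np.arcsin(.021/(.125-g)); print(th.round(3),g,tgt(th,g))
E
```

```text
0.34 0.062 ([0.0, 0.22, 0.28], [0.0182, -0.0, -0.0])
0.324 0.059 ([0.0, 0.39, 0.57], [0.0342, -0.0001, -0.0])
0.309 0.056 ([0.0, 0.54, 0.86], [0.0487, -0.0001, -0.0001])
0.296 0.053 ([0.0, 0.67, 1.16], [0.062, -0.0001, -0.0001])
0.284 0.05 ([0.0, 0.78, 1.45], [0.0742, -0.0002, -0.0001])
0.274 0.0475 ([0.0, 0.86, 1.7], [0.0836, -0.0002, -0.0001])
0.267 0.0455 ([0.0, 0.91, 1.9], [0.0907, -0.0002, -0.0001])
```

>>> {"method": "send_rows", "body": {"translation": [[0,0.22,0.28],[0,0.39,0.57],[0,0.54,0.86],[0,0.67,1.16],[0,0.78,1.45],[0,0.86,1.7],[0,0.91,1.9],[0,0.91,1.9],[0,0.91,1.9]], "angular": [[0.018,0,0],[0.034,0,0],[0.049,0,0],[0.062,0,0],[0.074,0,0],[0.084,0,0],[0.091,0,0],[0.091,0,0],[0.091,0,0]], "jaw": [1,1,1,1,1,1,1,1,1]}}

```text
time: 7.42
eef_pos: [0.4276, 0.3319, 0.2892]
tool_rot: [[0.999, 0.036, 0.009], [0.037, -0.964, -0.263], [-0.001, 0.263, -0.965]]
wrist_force: [0.7, -0.3, -4.9]
gripper_width: 0.0082
```

```bash
python3 look.py 5
```

```text
7.425 0.008229774568393624 [0.42764123 0.33189312 0.28922566] [ 0.66720864 -0.29725497 -4.87277339]
scene red [[0.419, 0.294, 0.25], [0.425, 0.324, 0.294], [0.446, 0.372, 0.322]]
yellow [[0.481, 0.257, 0.208], [0.549, 0.262, 0.211]]
side red [[0.426, 0.288, 0.254], [0.434, 0.308, 0.287], [0.45, 0.363, 0.319]]
yellow [[0.482, 0.253, 0.132], [0.553, 0.26, 0.207]]
```

View pics/scene5.png

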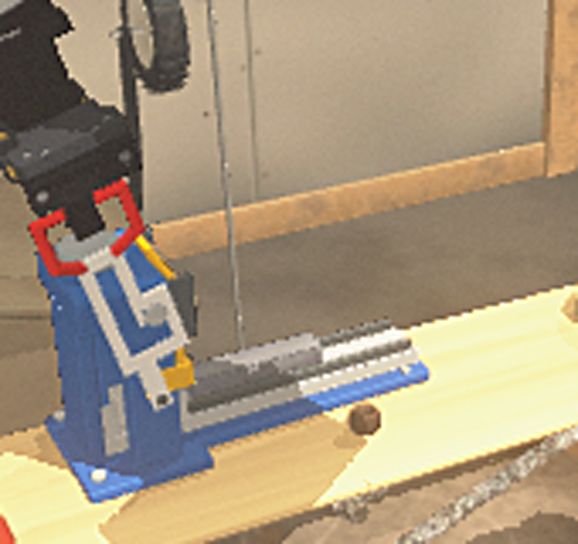

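>>> {"method": "send_rows", "body": {"translation": [[0,0,0.1],[0,0,0.15],[0,0,0.15],[0,0,0.15],[0,0,0.15],[0,0,0.15]], "angular": [[0,0,0],[0,0,0],[0,0,0],[0,0,0],[0,0,0],[0,0,0]], "jaw": [1,1,0.8,0.6,0.4,0.4]}}

```text
time: 8.28
eef_pos: [0.4277, 0.3316, 0.288]
tool_rot: [[0.999, 0.036, 0.009], [0.038, -0.964, -0.263], [-0.001, 0.263, -0.965]]
wrist_force: [0.5, -0.8, -0.8]
gripper_width: 0.0398
```

```bash
python3 look.py 6
```

```text
8.275 0.03978652922771803 [0.42766897 0.33161632 0.28797202] [ 0.46926334 -0.79731511 -0.77792015]
scene red [[0.419, 0.294, 0.247], [0.425, 0.336, 0.291], [0.444, 0.372, 0.32]]
yellow [[0.487, 0.259, 0.206], [0.531, 0.261, 0.21]]
side red [[0.401, 0.289, 0.254], [0.434, 0.304, 0.29], [0.461, 0.363, 0.318]]
yellow [[0.482, 0.252, 0.131], [0.553, 0.26, 0.204]]
```

View pics/scene6.png

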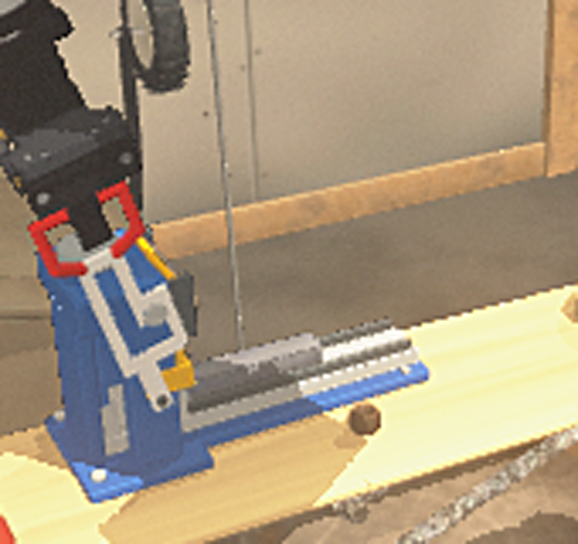

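>>> {"method": "send_rows", "body": {"translation": [[0,0,-2],[0,0,-5],[0,0,-9],[0,0,-12],[0,0,-12]], "angular": [[0,0,0],[0,0,0],[0,0,0],[0,0,0],[0,0,0]], "jaw": [0.4,0.4,0.4,0.4,0.4]}}

```text
time: 9.0
eef_pos: [0.4273, 0.3645, 0.4079]
tool_rot: [[0.999, 0.036, 0.015], [0.038, -0.965, -0.259], [0.005, 0.259, -0.966]]
wrist_force: [0.5, 0.2, -0.1]
gripper_width: 0.0522
```

```bash
python3 look.py 7; python3 - <<'E'
from workcell import r
from h import *
s=r.sense()
Rp=Ro.from_euler('z',YAW)
for n in("scene","side"):
    w=r.snapshot(n);P=cloud(w)
    Q=Rp.inv().apply((P-ORG).reshape(-1,3)).reshape(P.shape)*1000
    for z,lab in((53,"tube top"),(38,"fence")):
        m=(abs(Q[...,2]-z)<3)&(abs(Q[...,0])<30)&(Q[...,1]<-37)&(Q[...,1]>-300)
        if m.sum()>10:
            q=Q[m];print(n,lab,m.sum(),np.percentile(q,[0,3,50,97,100],axis=0).round(1).tolist())
            if lab=="tube top":print(cv2.minAreaRect(q[:,:2].astype(np.float32)))
p=pr([0,-235,0]);print(rel(s,[p[0],p[1],.3],toolR()))
E
```

```text
9.0 0.05218550889664757 [0.42726275 0.36447386 0.40794114] [ 0.50287056  0.1545056  -0.14559786]
scene red [[0.42, 0.294, 0.247], [0.425, 0.337, 0.299], [0.446, 0.372, 0.32]]
yellow [[0.485, 0.259, 0.207], [0.526, 0.262, 0.21]]
side red [[0.425, 0.291, 0.253], [0.433, 0.322, 0.286], [0.45, 0.367, 0.319]]
yellow [[0.481, 0.252, 0.13], [0.555, 0.26, 0.205]]
scene tube top 192 [[-19.1, -167.0, 50.0], [-15.0, -160.2, 50.4], [-3.8, -109.0, 53.5], [10.1, -54.6, 55.7], [15.9, -48.8, 55.9]]
((0.056105613708496094, -108.56910705566406), (117.92259979248047, 33.06296920776367), 86.70792388916016)
scene fence 251 [[-29.4, -249.0, 35.0], [-27.5, -242.5, 35.2], [-19.2, -136.6, 37.8], [18.2, -44.3, 40.6], [23.6, -37.2, 41.0]]
side tube top 140 [[-13.6, -168.7, 50.0], [-10.8, -164.4, 50.2], [2.7, -114.0, 52.2], [13.7, -52.3, 54.6], [14.9, -48.2, 55.2]]
((0.5877933502197266, -108.44841003417969), (120.53099822998047, 28.35207748413086), 89.85345458984375)
side fence 194 [[-26.6, -254.0, 35.0], [-23.1, -248.7, 35.2], [14.2, -162.4, 37.0], [24.2, -49.8, 40.0], [27.2, -39.0, 41.0]]
([8.6, 27.63, 18.3], [0.2659, 0.0004, -0.0021])
```

View pics/scene7.png

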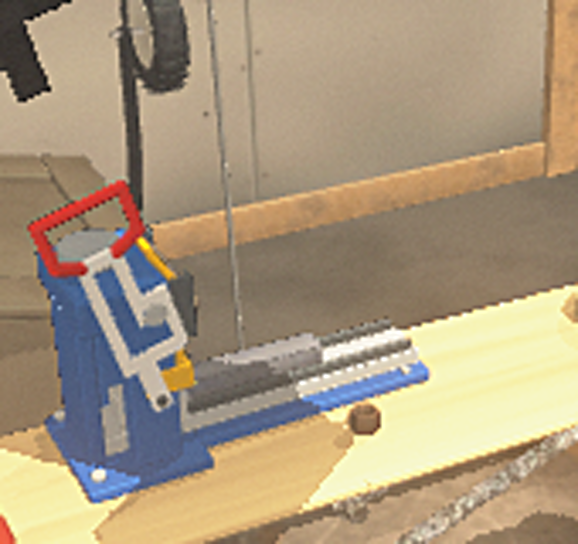

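View pics/side7.png

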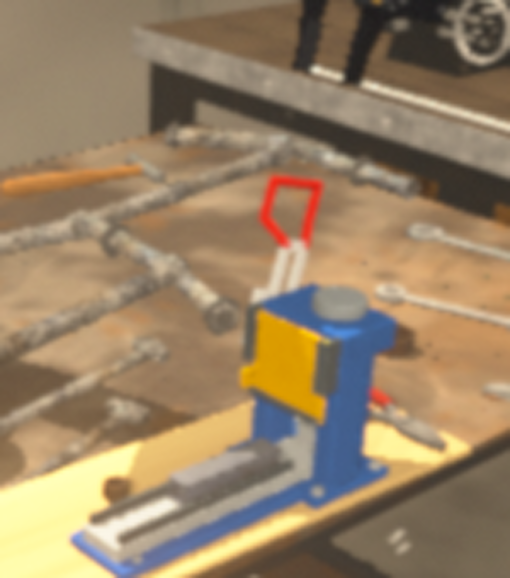

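```bash
python3 - <<'E'
from workcell import r
from h import *
s=r.sense()
for y,z in((-215,.40),(-215,.2),(-215,.08)):
    p=pr([0,y,0]);print(p,rel(s,[p[0],p[1],z],toolR()))
E
```

```text
[0.52359771 0.07217198 0.038     ] ([8.64, 28.3, 8.0], [0.2677, 0.0027, -0.0021])
[0.52359771 0.07217198 0.038     ] ([8.68, 23.01, 27.29], [0.2677, 0.0027, -0.0021])
[0.52359771 0.07217198 0.038     ] ([8.71, 19.84, 38.86], [0.2677, 0.0027, -0.0021])
```

>>> {"method": "send_rows", "body": {"translation": [[8.6,28.3,8],[8.6,28.3,8],[8.6,28.3,8],[8.6,28.3,8],[8.6,28.3,8],[8.6,28.3,8],[8.7,23,27.3],[8.7,23,27.3],[8.7,23,27.3],[8.7,23,27.3],[8.7,23,27.3],[8.7,23,27.3]], "angular": [[0.07,0,0],[0.14,0,0],[0.2,0,0],[0.268,0.003,-0.002],[0.268,0.003,-0.002],[0.268,0.003,-0.002],[0.268,0.003,-0.002],[0.268,0.003,-0.002],[0.268,0.003,-0.002],[0.268,0.003,-0.002],[0.268,0.003,-0.002],[0.268,0.003,-0.002]], "jaw": [1,1,1,1,1,1,1,1,1,1,1,1]}}

```text
time: 10.7
eef_pos: [0.5257, 0.0726, 0.2031]
tool_rot: [[0.999, 0.04, 0.005], [0.04, -0.999, 0.0], [0.005, -0.0, -1.0]]
wrist_force: [0.1, -0.5, 0.3]
gripper_width: 0.0003
```

```bash
python3 - <<'E'
from workcell import r
from h import *
s=r.sense();print(s["eef_pos"],s["gripper_width"])
for y,z in((-215,.08),(-180,.08),(-125,.08)):
    p=pr([0,y,0]);print(rel(s,[p[0],p[1],z],toolR()))
w=r.snapshot("wrist");cv2.imwrite("pics/wrist8.png",cv2.resize(w["img"][:,:,::-1],(768,576)))
w=r.snapshot("side");cv2.imwrite("pics/side8.png",cv2.resize(w["img"][80:260,180:390,::-1],None,fx=3.3,fy=3.3,interpolation=cv2.INTER_CUBIC))
E
```

```text
[0.52570024 0.07260339 0.20312618] 0.000303112764322287
([-0.28, 0.04, 12.31], [-0.0001, -0.0053, 0.0003])
([-0.28, -3.46, 12.31], [-0.0001, -0.0053, 0.0003])
([-0.27, -8.96, 12.31], [-0.0001, -0.0053, 0.0003])
```

View pics/wrist8.png

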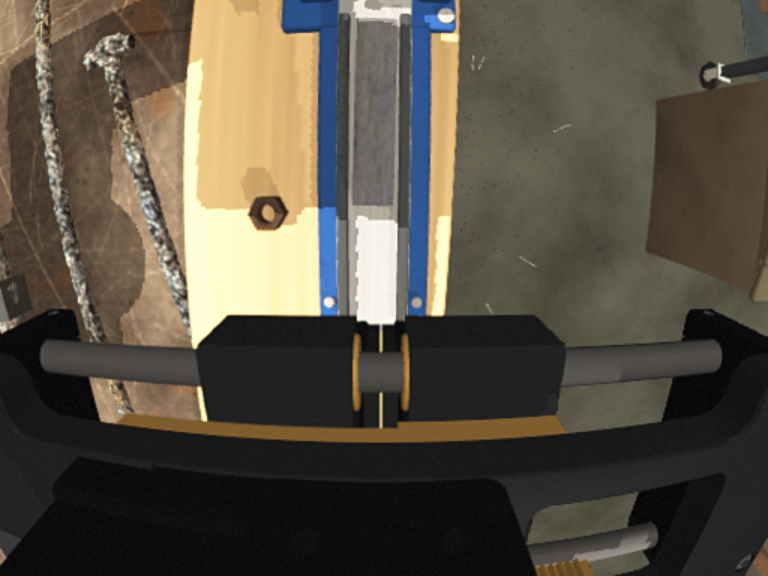

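View pics/side8.png

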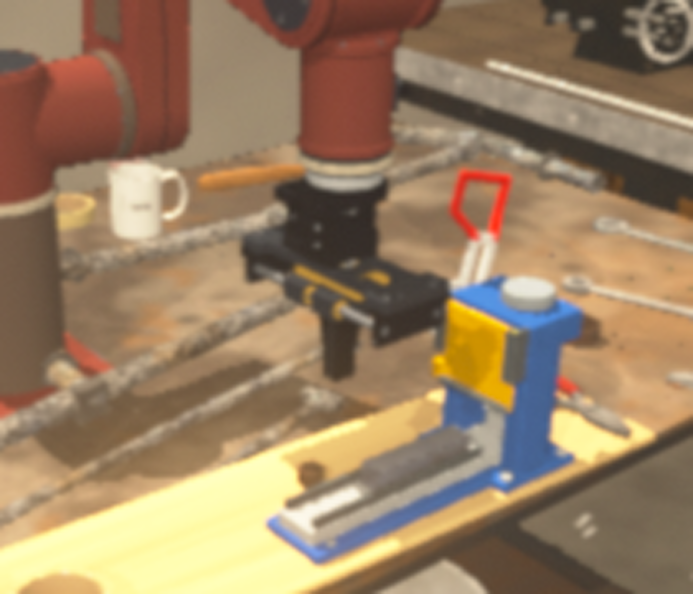

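>>> {"method": "send_rows", "body": {"translation": [[-0.3,0,5],[-0.3,0,9],[-0.3,0,12.2],[-0.3,0,12.3],[-0.3,-1,12.3],[-0.3,-2,12.3],[-0.3,-3,12.3],[-0.3,-3,12.3]], "angular": [[0,-0.005,0],[0,-0.005,0],[0,-0.005,0],[0,-0.005,0],[0,-0.005,0],[0,-0.005,0],[0,-0.005,0],[0,-0.005,0]], "jaw": [1,1,1,1,1,1,1,1]}}

```text
time: 11.8
eef_pos: [0.5223, 0.1034, 0.0805]
tool_rot: [[0.999, 0.042, 0.001], [0.042, -0.999, 0.0], [0.001, -0.0, -1.0]]
wrist_force: [0.1, -0.1, 0.1]
gripper_width: 0.0004
```

```bash
python3 - <<'E'
from workcell import r
from h import *
s=r.sense();print(s["eef_pos"],s["wrist_force"], Ro.from_euler('z',YAW).inv().apply(s["eef_pos"]-ORG)*1000)
w=r.snapshot("side");cv2.imwrite("pics/side9.png",cv2.resize(w["img"][80:260,180:390,::-1],None,fx=3.3,fy=3.3,interpolation=cv2.INTER_CUBIC))
w=r.snapshot("wrist");cv2.imwrite("pics/wrist9.png",cv2.resize(w["img"][:,:,::-1],(768,576)))
E
```

```text
[0.52229334 0.10336773 0.08052767] [ 0.10763216 -0.12280053  0.05690102] [-5.58303020e-02 -1.83777037e+02  4.25276696e+01]
```

View pics/side9.png

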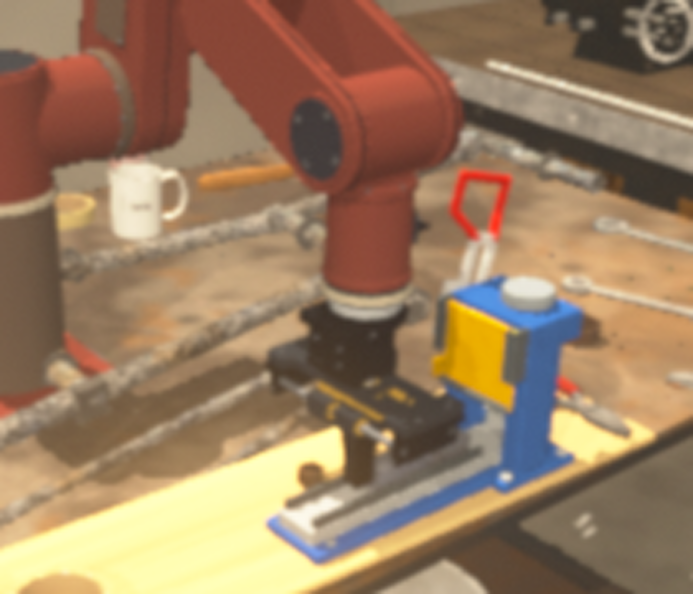

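>>> {"method": "send_rows", "body": {"translation": [[0,-0.5,0],[0,-1,0],[0,-1.5,0],[0,-2,0],[0,-2.5,0],[0,-3,0],[0,-3.5,0],[0,-4,0],[0,-4.4,0],[0,-4.8,0],[0,-5.1,0],[0,-5.1,0]], "angular": [[0,0,0],[0,0,0],[0,0,0],[0,0,0],[0,0,0],[0,0,0],[0,0,0],[0,0,0],[0,0,0],[0,0,0],[0,0,0],[0,0,0]], "jaw": [1,1,1,1,1,1,1,1,1,1,1,1]}}

```text
time: 13.4
eef_pos: [0.5199, 0.154, 0.08]
tool_rot: [[0.999, 0.041, 0.001], [0.041, -0.999, 0.0], [0.001, -0.0, -1.0]]
wrist_force: [-0.2, 0.4, 0.3]
gripper_width: 0.0006
```

```bash
cat > l2.py <<'E'
import sys
from workcell import r
from h import *
k=sys.argv[1]
s=r.sense();print(s["eef_pos"],s["wrist_force"], Ro.from_euler('z',YAW).inv().apply(s["eef_pos"]-ORG)*1000)
w=r.snapshot("side");cv2.imwrite(f"pics/side{k}.png",cv2.resize(w["img"][80:260,180:390,::-1],None,fx=3.3,fy=3.3,interpolation=cv2.INTER_CUBIC))
w=r.snapshot("scene");cv2.imwrite(f"pics/scene{k}.png",cv2.resize(w["img"][120:280,130:300,::-1],None,fx=3.4,fy=3.4,interpolation=cv2.INTER_CUBIC))
P=cloud(w)
Q=Ro.from_euler('z',YAW).inv().apply((P-ORG).reshape(-1,3)).reshape(P.shape)*1000
m=(abs(Q[...,2]-53)<3)&(abs(Q[...,0])<30)&(Q[...,1]<-37)&(Q[...,1]>-300)
if m.sum(): print("tube", np.percentile(Q[m],[0,3,50,97,100],axis=0).round(1).tolist())
E
python3 l2.py 10
```

```text
[0.51989741 0.1539858  0.08004348] [-0.15815954  0.4018497   0.34779604] [  -0.42565582 -133.10364869   42.04347618]
tube [[-19.0, -143.6, 50.2], [-16.6, -137.5, 50.5], [-7.4, -87.0, 53.4], [9.1, -51.1, 55.7], [10.8, -46.0, 56.0]]
```

View pics/side10.png

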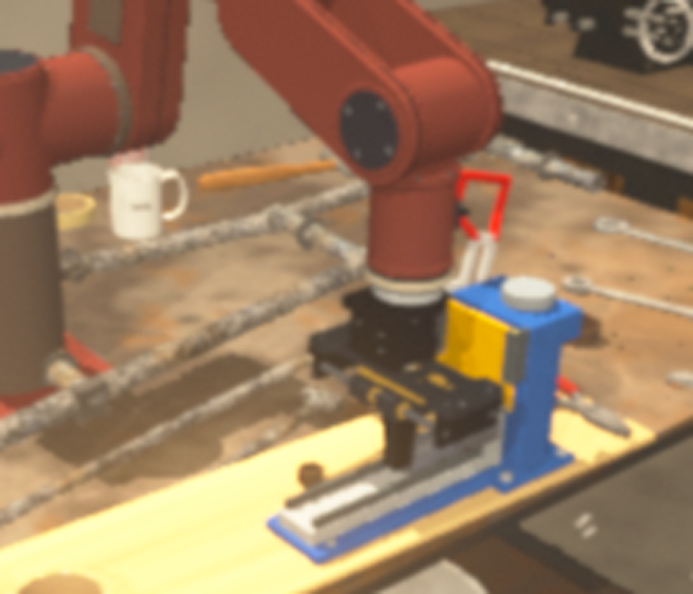

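View pics/scene10.png

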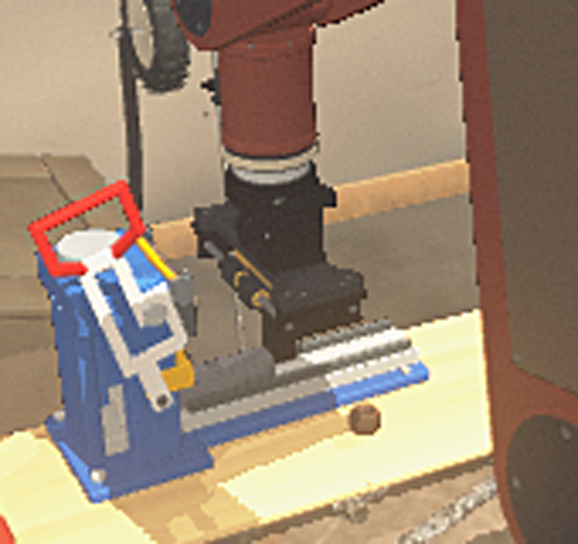

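>>> {"method": "send_rows", "body": {"translation": [[0,-0.3,0],[0,-0.5,0],[0,-0.7,0],[0,-0.8,0],[0,-0.8,0]], "angular": [[0,0,0],[0,0,0],[0,0,0],[0,0,0],[0,0,0]], "jaw": [1,1,1,1,1]}}

```text
time: 14.12
eef_pos: [0.5195, 0.1605, 0.08]
tool_rot: [[0.999, 0.041, 0.0], [0.041, -0.999, -0.002], [0.0, 0.002, -1.0]]
wrist_force: [-0.7, -6.9, 0.9]
gripper_width: 0.0003
```

```bash
python3 l2.py 11
```

```text
[0.51954765 0.16049963 0.07996885] [-0.7293838  -6.91027856  0.87476915] [  -0.51465259 -126.58104515   41.9688458 ]
tube [[-19.4, -137.0, 50.1], [-16.8, -129.3, 50.3], [-6.5, -86.3, 53.1], [9.5, -51.6, 55.7], [10.8, -48.5, 56.0]]
```

>>> {"method": "send_rows", "body": {"translation": [[0,-0.3,0],[0,-0.3,0],[0,-0.3,0]], "angular": [[0,0,0],[0,0,0],[0,0,0]], "jaw": [1,1,1]}}

```text
time: 14.6
eef_pos: [0.5196, 0.1607, 0.08]
tool_rot: [[0.999, 0.041, -0.0], [0.041, -0.999, -0.007], [-0.001, 0.007, -1.0]]
wrist_force: [-0.4, -12.0, 2.5]
gripper_width: 0.0005
```

```bash
python3 l2.py 12
```

```text
[0.51958326 0.16067494 0.08001354] [ -0.41943199 -11.99869113   2.47602949] [  -0.47206112 -126.4072932    42.01354014]
tube [[-17.8, -136.2, 50.3], [-16.8, -129.9, 51.0], [-6.8, -86.7, 53.5], [8.6, -52.0, 55.8], [10.8, -46.6, 56.0]]
```

View pics/scene12.png

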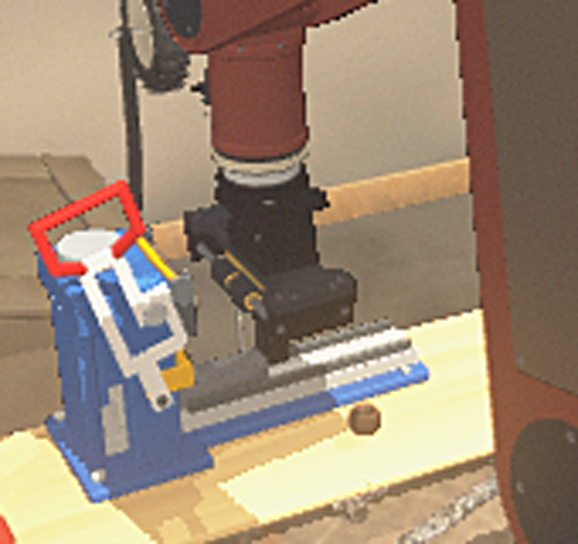

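>>> {"method": "send_rows", "body": {"translation": [[0,0.5,0],[0,2,0],[0,4,0],[0,5,-4],[0,6,-10],[0,8,-15],[0,8,-15],[0,8,-15]], "angular": [[0,0,0],[0,0,0],[0,0,0],[0,0,0],[0,0,0],[0,0,0],[0,0,0],[0,0,0]], "jaw": [1,1,1,1,1,1,1,1]}}

```text
time: 15.7
eef_pos: [0.5226, 0.0816, 0.23]
tool_rot: [[0.999, 0.041, -0.001], [0.041, -0.999, -0.006], [-0.001, 0.006, -1.0]]
wrist_force: [0.4, -0.1, -1.0]
gripper_width: 0.0003
```

```bash
python3 l2.py 13; python3 - <<'E'
from workcell import r
from h import *
w=r.snapshot("side");P=cloud(w)
Q=Ro.from_euler('z',YAW).inv().apply((P-ORG).reshape(-1,3)).reshape(P.shape)*1000
m=(abs(Q[...,2]-53)<3)&(abs(Q[...,0])<30)&(Q[...,1]<-37)&(Q[...,1]>-300)
print("side tube", np.percentile(Q[m],[0,3,50,97,100],axis=0).round(1).tolist())
for n in("scene","side"):
  w=r.snapshot(n);P=cloud(w);q=P[masks(w)["red"]&(P[...,2]>.19)&(P[...,0]<.47)&(P[...,0]>.38)&(P[...,1]>.15)];print(n,"red",np.percentile(q,[0,50,100],axis=0).round(3).tolist())
E
```

```text
[0.52255533 0.08157011 0.2300261 ] [ 0.37184614 -0.12607598 -0.98056051] [  -0.66572175 -205.56770511  192.02609592]
tube [[-18.8, -114.8, 50.0], [-18.0, -112.5, 50.2], [-6.1, -82.8, 53.5], [9.8, -50.2, 55.6], [14.1, -37.1, 55.9]]
side tube [[-15.4, -117.1, 50.0], [-12.5, -114.4, 50.2], [0.8, -77.9, 51.9], [12.4, -40.6, 54.4], [13.3, -37.1, 55.4]]
scene red [[0.42, 0.292, 0.247], [0.425, 0.338, 0.296], [0.445, 0.372, 0.32]]
side red [[0.423, 0.289, 0.253], [0.433, 0.325, 0.288], [0.449, 0.366, 0.32]]
```

View pics/side13.png

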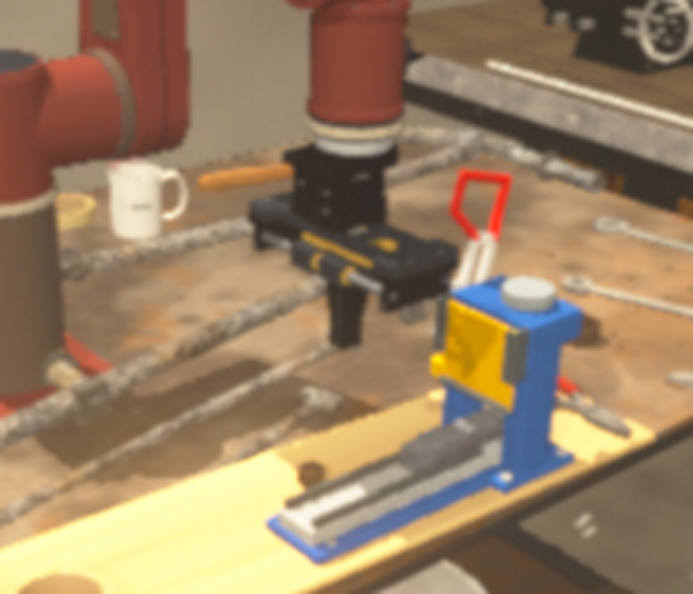

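View pics/scene13.png

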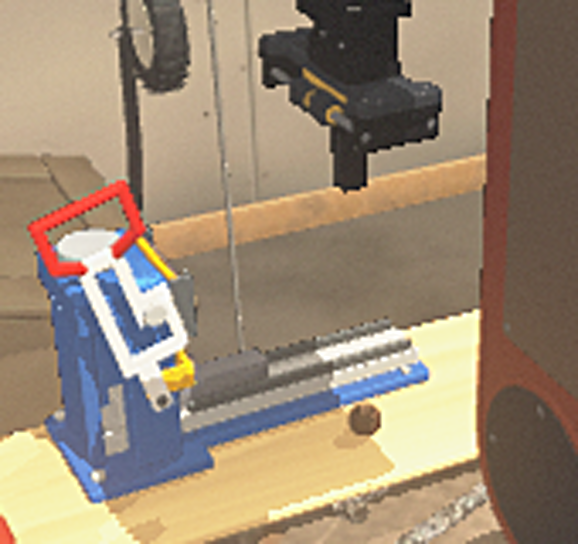

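```bash
python3 -c "
from workcell import r
print(r.finish_job())"
```

```text
the job is handed in; nothing more can be done
None
```

The guard is hanging on the stud by its slotted bar, and the tube is pushed along the bed to the stop. I handed the job in about 16 s into the 58 s limit; it reports no verdict.

- **Guard:** I gripped the red loop, lifted about 65 mm, leaned the bar about 0.36 rad and lowered it onto the stud. After release and again at the end, the scene camera shows the stud in the pocket. The loop did not move while I pushed the tube.
- **Tube:** I pushed it with the closed fingertips until the force rose from about 7 N to 12 N with almost no further motion. Its trailing end, measured after retreating, is at press y about -115 mm (scene) and -117 mm (side). The home position puts that end at -115 mm, so the tube should be within tolerance, but the side-camera reading leaves only about 2 mm to spare.
- **Other things:** The nut looks unmoved in the last pictures. I kept clear of the teal box and the tape but did not measure them again. The gripper was well away from the press at hand-in.

The cameras disagreed by a few mm on some positions, such as 5–6 mm on the housing centre. I took the press pose mainly from the loop and the guard plate.

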